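Shift the punnet belt's gear lever through its gate and lock it

TASK

The punnet belt was left on its cleaning side; put it in the packing gear marked by the green disc. Push the red lock slide toward you until it stops, push the black gear lever with the fingertips through the H-shaped gate straight into the slot end beside the green disc (not into the yellow one on the way) until it is fully home, then push the lock slide away from you until it stops, so that the lever cannot cross back. Only push, gently, never gripping the lever or the slide or forcing them, and leave the punnets and everything else on the table where they are.

Things in the scene. Friction and masses are not known exactly. Their poses are not given: they have to be found in the camera images.
- belt_drive: fixed punnet belt with blue-grey gearbox. Origin on the table below the middle of the gate; x away from the robot, y left, z up. Gearbox x -135 to 80, y -67 to 67 mm. Motor on its right (x -130 to -50, y -62 to -210 mm), top z 109 mm. White belt on its right (x -46 to 120, y -65 to -470 mm), top z 105, side rods to z 132 mm, punnets on it to z 160 mm
- gate (a point): middle of the gate, on the top of the bare metal gate plate, z 120 mm (drive axes). H-shaped opening: two slots along x, middle lines at y +16 (left) and -16 mm (right), 13.5 mm wide, x -37 to +37 mm, joined at x = 0 by a cross channel along y, 18 mm wide with rounded corners, the only way from slot to slot
- selector_cross (a joint): sideways tilt of the gear lever, rad, about a point on the gate's middle line 20 mm above the table. +0.16 = left stop, -0.16 = right stop; in a slot 0.13 to 0.16 either way. Changes only with the lever upright fore and aft (within about 0.06) and the lock slide open. Stays where left (friction, 1.5 N at the knob). Starts in the left slot
- selector_lever (a joint): fore-and-aft tilt of the gear lever, rad, about the same point. 0 = upright, in the cross channel; + = to the far side (drive +x), - = to the near side; stops at +0.30 and -0.30: fully home in the far or near end of a slot. Stays where left (friction, 1.7 N at the knob). Starts anywhere from -0.29 to 0.29
- knob (a point): middle of the gear lever's black knob, on the lever's axis, 155 mm from its tilting point (z 175 mm when upright). Knob 26 to 29 mm across, 50 mm long, underside at z 151 mm when upright; below it a bare 10 mm round steel shaft. Fully home the knob is 46 mm to the far or near side of the gate's middle and 7 mm lower; in a slot about 24 mm left or right of it
- lock_slide (a joint): lock slide, m. 0 = locked: pushed to the far side, its 10 mm wide tongue across the middle of the cross channel; 0.025 = open: pushed to the robot's side (drive -x) to its stop, channel clear. Stays where left (friction 2 N). Starts locked (0 to 0.002)
- lock_tab (a point): middle of the lock slide's red upright tab: push its far face to open, its near face to lock. Tab 6 mm thick along drive x, 48 mm wide along y (5 mm left to 43 mm right of the gate's middle line; this point 24 mm right of it), top z 157 mm, this point z 142 mm. Locked it is 80 mm to the near side of the gate's middle, open 105 mm
- disc_green: green disc on the gate plate, 15 mm across, origin under its centre. It marks the slot end beside it: 28 mm to the far or to the near side of the gate's middle, always on the right (38 mm), z 120 mm. Green and yellow change places from start to start
- disc_yellow: yellow disc, as the green one, marking the other end of the right slot (two white discs mark the left slot)
- punnet_b: filled strawberry punnet on the belt, the one nearer the gearbox, 112 x 170 x 54 mm, bystander; origin under its centre
- notebook: blue notebook lying on the table, 148 x 109 x 14 mm, bystander; origin under its centre
- marker_blue: white marker with a blue cap lying on the table, 15 x 132 x 17 mm, bystander; origin under its centre
- tape_roll: roll of brown packing tape, 93 mm across, 48 mm high, bystander; origin under its centre
- tin_pens: food tin, 75 mm across, 58 mm high, bystander; origin under its centre
- pen_a: red ball pen lying on the table, 12 x 145 x 9 mm, bystander; origin under its centre

How it is judged:
On the way, in this order (a step that is already met when the one before it is completed fails the run):
1. the lock slide is pulled open (value of joint lock_slide above 0.021 m), for 0.1 s.
2. the lever is fully home in the slot end beside the green disc (value of joint selector_cross below -0.12 rad and ((x of disc_green in the frame of belt_drive above 0 m and value of joint selector_lever above 0.265 rad) or (x of disc_green in the frame of belt_drive below 0 m and value of joint selector_lever below -0.265 rad))), for 0.2 s.
At the end, for the whole second after the job is handed in: the lever stands in the right slot, tilted at least 0.265 rad (of 0.30) into the end beside the green disc, the lock slide is within 4 mm of its locked stop, and the punnet on the belt is at rest (all of step 2 and value of joint lock_slide below 0.004 m and linear speed of punnet_b below 0.02 m/s); the robot touches nothing.
It fails at once if the lever is pushed into the slot end beside the yellow disc (more than 0.2 rad) (value of joint selector_cross below -0.12 rad and ((x of disc_green in the frame of belt_drive above 0 m and value of joint selector_lever below -0.2 rad) or (x of disc_green in the frame of belt_drive below 0 m and value of joint selector_lever above 0.2 rad))).
It fails at once if the lever, the slide or the drive is forced (robot presses on the machine with more than 40 N) (contact force between any of the fingers, the arm and belt_drive above 40 N).
It fails at once if the lever's knob or the slide's tab is gripped (fingers press on two opposite sides of it at once, over 3 N each) ((contact force between the fingers and selector_lever_c1 above 3 N and contact force between the fingers and selector_lever_c2 above 3 N) or (contact force between the fingers and selector_lever_c3 above 3 N and contact force between the fingers and selector_lever_c4 above 3 N) or (contact force between the fingers and lock_slide_c1 above 3 N and contact force between the fingers and lock_slide_c2 above 3 N)).
It fails at once if a bystander is pushed, lifted or carried (moved more than 20 mm) (distance of any of punnet_b, notebook, marker_blue, tape_roll, tin_pens, pen_a from where it was at the start of the episode above 0.02 m).
It also fails if it takes over 58 s, if anything falls off the work surface, if the arm or the gripper's body presses on something with over 40 N, if the wrist force passes 120 N, or if a joint passes its speed limit or range.

ROBOT

A 7-joint arm with a two-finger parallel gripper is mounted at the origin on a cart in front of the work surface, level with it; the furniture and walls round the work are solid. World frame = base frame: x ahead of the robot, y to its left, z up, the work surface at z = 0. Lengths are in m, angles in rad, forces in N, time in s.
With the tool pointing down it reaches from about 0.425 to 0.875 m from the base axis. Payload 8.4 kg.
Tool frame: the origin (TCP) lies at the very end of the fingers, on their centre line; the grasp point (between the pads) lies 19 mm behind it (ctrl.grip_depth is the distance from the TCP to the grasp point, in m); z points along the fingers, y is the line along which they close (so a half turn about z gives the same grasp; the last joint's range is limited). The gripper opens to 87 mm and grips with 3 to 60 N. Pads are 19 mm wide; open, the fingers measure 117 mm over their backs; the gripper's body (75 mm by 190 mm) begins 51 mm behind the grasp point.
Start: joints at [1.19, 0.333, 0.04, 1.465, -0.013, 1.343, -0.059], TCP at [0.181, -0.624, 0.223] pointing down, gripper open.
Joint ranges: [-2.58, 2.58], [-0.38, 2.09], [-1.3, 1.39], [0.25, 2.4], [-1.5, 4.64], [0.08, 2.09], [-2.65, 2.65]. Speed limits (rad/s): [2.22, 2.22, 2.79, 2.79, 3.14, 3.14, 3.14].

INTERFACE

Orientations are given as a unit quaternion [w, x, y, z].
In Python, from rig import ctrl, effector, monitor, camera, get_calibration, job gives the robot as it stands. Calls block until the motion is done:
- ctrl.move_pose(position, orientation): joint-space move of the TCP to a pose.
- ctrl.servo_line(position, v=0.15, ori=None, max_force=None): straight line of the TCP; ori=None keeps the orientation; v is the mean speed in m/s. With max_force (N) it stops when the force on the tool has changed by that much, and returns True; else False.
- ctrl.move_joints(angles): joint-space move.
- effector.move_gripper(opening): finger opening in m; the grip force is fixed at half the most; returns when the fingers have stopped.
- ctrl.pause(seconds).
- ctrl.ik(position, orientation): joint angles nearest the present ones, or None.
- monitor.read_state(): the state.
- camera(name): name is "side" or "top" or "wrist"; returns the picture (400x640x3 uint8, red, green, blue); there is no depth.
- get_calibration(name): a dict with "fx", "fy", "cx", "cy" (pixels), "extrinsics" (4x4, takes a point from camera to world coordinates). Camera axes: x right, y down, z forward; pixel columns grow to the right and rows downward; lengths in m; the calibration is good to about 2 mm. A picture is of the moment at which its call begins: read the wrist's pose just before it. get_calibration takes no time and is no camera call; for the wrist camera it gives the pose at the moment of the call.
A pose or a line that the arm cannot do raises ctrl.IKError and nothing moves.
- job.close_job(): hands the job in; it is judged then, once.
The state is a dict: "clock": time; "joints": joint angles; "qd": joint speeds; "tau": joint torques, N m; "ee_pos": TCP position; "tool_rot": TCP orientation; "force": force on the tool from outside, world axes, zero at the start; "moment": the same for the moment, N m; "opening": finger opening in m; "grip_force": force on a finger pad.
Only numpy, scipy, OpenCV 4.12 (cv2) and the standard library are available. Lean on these libraries where they do the work, as an engineer would, in place of code of your own. Each camera call takes 0.05 s, during which the arm holds its last target. There are 200 camera calls.

## Working session

There is one attempt and no reset: what is moved stays moved. The work goes in short steps, each a Python script; the robot and the scene stay as the last script left them, time stands still between calls to the robot, and variables do not carry over. Pictures are saved under pics/ and viewed, at most 10 in all, crops included, and the job is handed in when it is done.

```bash
mkdir -p pics; ls; python3 - <<'E'
from rig import ctrl,camera,get_calibration,monitor
import cv2,numpy as np
for n in("top","side"):
    im=camera(n); cv2.imwrite(f"pics/{n}0.png",im[...,::-1])
    c=get_calibration(n); print(n,c["fx"],c["cx"],c["cy"],np.round(c["extrinsics"],3).tolist())
s=monitor.read_state();print(s["clock"],s["ee_pos"],s["tool_rot"],s["force"])
E
```

```text
pics
top 430.2253931401881 319.71093101805997 199.01651120064187 [[-0.008, -0.99, 0.142, 0.376], [-1.0, 0.012, 0.024, -0.102], [-0.026, -0.142, -0.99, 1.307], [0.0, 0.0, 0.0, 1.0]]
side 487.44387874345057 317.2359204344987 202.77793776854904 [[-0.967, -0.107, 0.23, 0.212], [-0.253, 0.483, -0.839, 1.143], [-0.022, -0.869, -0.494, 0.84], [0.0, 0.0, 0.0, 1.0]]
0.1 [ 0.18060142 -0.62396078  0.22173461] [-7.21829782e-04  9.90094568e-01  1.40400148e-01 -1.55131740e-04] [-0.73682582 -0.17075927  0.26935932]
```

View pics/top0.png

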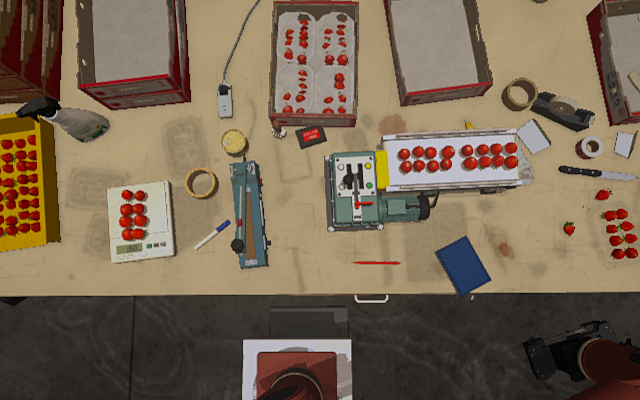

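View pics/side0.png

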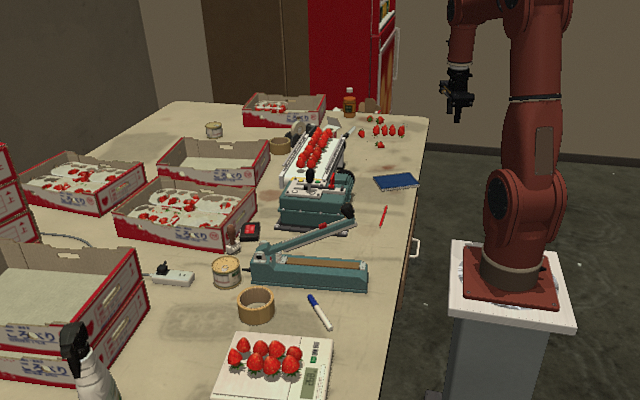

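```bash
cat > h.py <<'E'
import numpy as np,cv2
from rig import ctrl,effector,monitor,camera,get_calibration,job
def ray(c,u,v,z):
    E=np.array(c["extrinsics"]);d=E[:3,:3]@[(u-c["cx"])/c["fx"],(v-c["cy"])/c["fy"],1];o=E[:3,3]
    return o+d*(z-o[2])/d[2]
def blobs(im,lo,hi,box,mn=4):
    hsv=cv2.cvtColor(np.ascontiguousarray(im),cv2.COLOR_RGB2HSV);m=cv2.inRange(hsv,lo,hi)
    k=np.zeros_like(m);x0,y0,x1,y1=box;k[y0:y1,x0:x1]=m[y0:y1,x0:x1]
    n,_,s,ce=cv2.connectedComponentsWithStats(k)
    return sorted([(int(s[i,4]),*np.round(ce[i],1).tolist(),s[i,:4].tolist()) for i in range(1,n) if s[i,4]>=mn],reverse=True)
COL=dict(green=((45,100,60),(85,255,255)),yellow=((22,120,120),(35,255,255)),white=((0,0,190),(180,40,255)),red=((0,150,80),(6,255,255)),black=((0,0,0),(180,255,45)))
E
python3 - <<'E'
from h import *
im=camera("top");c=get_calibration("top")
for k in COL:
    for b in blobs(im,*COL[k],(325,145,390,235))[:6]:print(k,b,np.round(ray(c,b[1],b[2],.12),4))
cv2.imwrite("pics/crop1.png",cv2.resize(im[140:240,320:440,::-1],None,fx=6,fy=6,interpolation=cv2.INTER_CUBIC))
E
```

```text
green (21, 369.0, 185.0, [367, 183, 5, 5]) [ 0.5841 -0.2111  0.12  ]
yellow (431, 381.8, 169.1, [375, 151, 15, 38]) [ 0.6289 -0.248   0.12  ]
yellow (21, 367.9, 165.2, [366, 163, 5, 5]) [ 0.6406 -0.2094  0.12  ]
white (655, 355.6, 174.5, [335, 157, 40, 44]) [ 0.6145 -0.1743  0.12  ]
white (74, 388.3, 158.3, [386, 145, 4, 38]) [ 0.6597 -0.2671  0.12  ]
white (60, 355.9, 208.6, [352, 196, 9, 19]) [ 0.5181 -0.1732  0.12  ]
white (13, 387.6, 188.2, [386, 187, 4, 4]) [ 0.5744 -0.2626  0.12  ]
white (10, 340.6, 166.7, [339, 165, 4, 4]) [ 0.6374 -0.1326  0.12  ]
white (7, 380.4, 226.3, [379, 225, 4, 3]) [ 0.4683 -0.2395  0.12  ]
red (59, 361.2, 203.3, [355, 201, 18, 7]) [ 0.5328 -0.1882  0.12  ]
black (120, 348.7, 177.6, [343, 165, 11, 24]) [ 0.6059 -0.1548  0.12  ]
black (85, 360.3, 175.7, [358, 164, 6, 24]) [ 0.6109 -0.1874  0.12  ]
black (5, 374.0, 225.0, [372, 225, 5, 1]) [ 0.4721 -0.2221  0.12  ]
black (4, 331.0, 192.5, [331, 191, 1, 4]) [ 0.5642 -0.1047  0.12  ]
```

View pics/crop1.png

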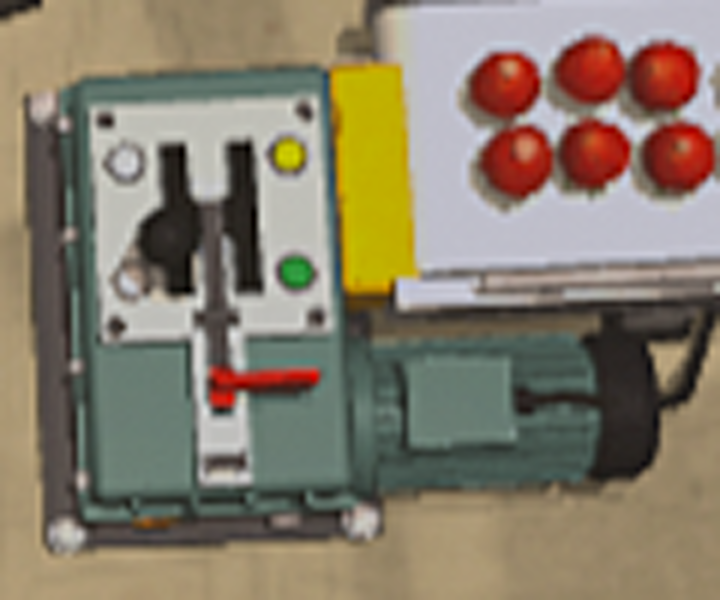

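Green disc is the near one, crop (296,271), and yellow is far at (288,155). The knob is in the left slot, a bit near of the middle at (172,235), and the red tab is at (265,380). I'll take a closer wrist view to refine this.

```bash
python3 - <<'E'
from h import *
p=monitor.read_state()["ee_pos"]
ctrl.servo_line([p[0],p[1],.36],v=.2)
th=.036;q=[0,np.cos(th/2),np.sin(th/2),0]
ctrl.move_pose([.53,-.172,.36],q)
effector.move_gripper(0.0)
c=get_calibration("wrist");im=camera("wrist");cv2.imwrite("pics/w1.png",im[...,::-1])
t=get_calibration("top");it=camera("top")
print(c["fx"],np.round(c["extrinsics"],3).tolist())
for k in COL:
    for b in blobs(im,*COL[k],(0,0,640,400),60)[:9]:print(k,b,np.round(ray(c,b[1],b[2],.12),4))
s=monitor.read_state();print(s["clock"],s["ee_pos"],s["opening"])
E
```

```text
287.5265032319107 [[0.036, -0.96, -0.276, 0.606], [-0.999, -0.034, -0.011, -0.169], [0.002, 0.277, -0.961, 0.523], [0.0, 0.0, 0.0, 1.0]]
green (82, 351.4, 133.7, [347, 129, 10, 10]) [ 0.585  -0.2131  0.12  ]
yellow (2041, 380.6, 94.3, [367, 54, 29, 83]) [ 0.6371 -0.2482  0.12  ]
yellow (1055, 79.2, 16.1, [50, 0, 51, 38]) [0.7139 0.1308 0.12  ]
yellow (122, 561.4, 4.5, [555, 0, 14, 11]) [ 0.748  -0.4591  0.12  ]
yellow (110, 352.6, 89.7, [347, 84, 12, 12]) [ 0.6414 -0.2109  0.12  ]
white (14217, 504.6, 81.4, [390, 30, 250, 105]) [ 0.6587 -0.4084  0.12  ]
white (3835, 325.8, 98.1, [282, 66, 84, 83]) [ 0.6297 -0.1762  0.12  ]
white (1853, 507.6, 139.6, [385, 136, 255, 10]) [ 0.5849 -0.4284  0.12  ]
white (891, 530.6, 13.6, [428, 8, 212, 9]) [ 0.7369 -0.4238  0.12  ]
white (841, 471.9, 22.9, [392, 15, 248, 12]) [ 0.7242 -0.3535  0.12  ]
white (579, 7.0, 206.1, [0, 171, 21, 55]) [0.4635 0.2842 0.12  ]
white (169, 79.0, 164.1, [74, 123, 10, 82]) [0.5296 0.1668 0.12  ]
white (84, 117.4, 79.4, [113, 69, 10, 23]) [0.6429 0.0954 0.12  ]
white (77, 596.8, 81.5, [589, 78, 20, 8]) [ 0.663  -0.528
[... 214 characters left out ...]
  ]
red (876, 448.8, 96.0, [422, 83, 54, 27]) [ 0.6382 -0.3385  0.12  ]
red (829, 617.1, 65.9, [595, 53, 45, 26]) [ 0.6824 -0.5493  0.12  ]
red (567, 575.3, 65.4, [560, 52, 33, 27]) [ 0.6811 -0.4953  0.12  ]
red (466, 241.8, 9.1, [225, 0, 37, 22]) [ 0.7288 -0.0692  0.12  ]
red (449, 435.0, 66.6, [423, 54, 26, 26]) [ 0.6731 -0.315   0.12  ]
red (277, 335.6, 174.7, [320, 167, 36, 13]) [ 0.5274 -0.1944  0.12  ]
black (51536, 297.5, 343.8, [0, 237, 640, 163]) [ 0.233  -0.1443  0.12  ]
black (10540, 326.1, 282.4, [202, 230, 241, 85]) [ 0.3533 -0.1881  0.12  ]
black (1243, 560.2, 393.1, [512, 386, 99, 14]) [ 0.141  -0.6211  0.12  ]
4.6667 [ 0.53000017 -0.17199797  0.35999535] 0.0007527304226825149
```

View pics/w1.png

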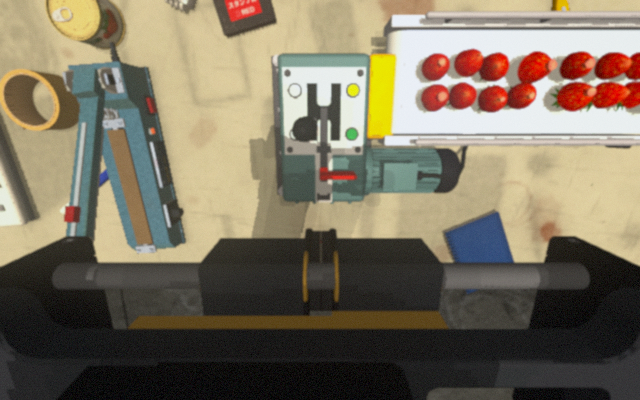

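The wrist picture agrees: green near at (351,134), yellow far at (353,90), knob at about (304,128), tab at (337,175).

```bash
cat >> h.py <<'E'
TH=.037;G=np.array([.6114,-.1732]);R=np.array([[np.cos(TH),-np.sin(TH)],[np.sin(TH),np.cos(TH)]])
Q=[0,np.cos(TH/2),np.sin(TH/2),0]
def W(x,y,z):return [*(G+R@[x/1e3,y/1e3]),z/1e3]
def D(p):return np.round(np.r_[R.T@(np.array(p[:2])-G),p[2]]*1e3,1)
def st():
    s=monitor.read_state();return round(s["clock"],2),D(s["ee_pos"]),np.round(s["force"],1)
def knob(tag=None):
    im=camera("wrist");c=get_calibration("wrist");return im,c
E
python3 - <<'E'
from h import *
for n,box,kz in(("wrist",(283,66,366,150),0),("top",(333,155,375,200),0)):
    c=get_calibration(n);im=camera(n)
    hsv=cv2.cvtColor(np.ascontiguousarray(im),cv2.COLOR_RGB2HSV);x0,y0,x1,y1=box
    m=np.zeros(im.shape[:2],np.uint8);m[y0:y1,x0:x1]=(hsv[y0:y1,x0:x1,2]<60)*255
    k=9 if n=="wrist" else 6
    m=cv2.morphologyEx(m,cv2.MORPH_OPEN,cv2.getStructuringElement(cv2.MORPH_ELLIPSE,(k+4,k+4) if n=="wrist" else (k+1,k+1)))
    cn,_,s,ce=cv2.connectedComponentsWithStats(m);print(n)
    for i in range(1,cn):print(s[i],ce[i],*[D(ray(c,*ce[i],z)) for z in(.165,.175,.185,.2)])
    for b in blobs(im,*COL["red"],(310,160,375,215),20):print("red",b,D(ray(c,b[1],b[2],.15)))
E
```

```text
wrist
red (277, 335.7, 174.7, [320, 167, 36, 13]) [-78.8 -16.5 150. ]
top
[333 171   7   7  33] [336. 174.] [ -1.8  54.6 165. ] [ -3.9  54.8 175. ] [ -5.9  55.  185. ] [ -8.9  55.3 200. ]
red (1910, 356.7, 188.1, [336, 160, 39, 55]) [-40.7  -0.  150. ]
```

```bash
python3 - <<'E'
from h import *
c=get_calibration("wrist");g=cv2.imread("pics/w1.png").max(2)
print(g[112:146:2,288:330:2])
for n,u,v in(("wrist",304.5,128.5),("top",348.7,179.2)):
    print(n,[D(ray(get_calibration(n),u,v,z)) for z in(.175,.185,.2)])
E
```

```text
[[236 236 236 237 237 237 236 236 236 224  90  74  72  71  72  66  92 111
  112 106  75]
 [235 236 236 236 237 236 237 237 236 222  85  73  70  71  74  69  91 108
  114 102  78]
 [236 235 236 237 237 235 223 204 161 132  70  69  69  68  76  69  88 113
  110 101  78]
 [235 236 238 237 228 162  93  75  62  64  64  63  70  88  85  74  89 108
  114 101  78]
 [235 235 237 225 134  71  63  62  64  67  64  65  61  71  95 172 148 109
  110 110 169]
 [236 236 234 151  67  62  71  69  64  66  66  67  61  67  95 226 167 108
  109 117 223]
 [237 237 221  91  69  70  64  65  69  68  67  65  64  63 100 226 162 110
  106 119 225]
 [235 235 189  71  71  67  65  68  66  67  63  63  62  60  83 213 159 108
  111 119 223]
 [236 229 137  63  68  72  68  73  69  66  67  65  65  63  87 212 156 107
  112 116 227]
 [232 174  95  61  67  68  73  75  75  66  68  68  59  60  99 214 156 105
  110 116 224]
 [225 174 150  66  66  67  68  75  74  67  64  67  66  62 104 218 158 108
  108 118 228]
 [221 177 181  71  65  67  69  70  66  65  65  66  63  61 101 219 152 106
  109 121 226]
 [225 172 214 118  66  71  59  66  60  66  63  59  60  61 104 224 155 108
  109 120 226]
 [183 152 152 164  76  57  61  59  68  68  66  59  60  65 106 224 154 104
  106 125 227]
 [166 167 146 124 116 104  77  64  64  65  82 137 151 155 159 226 155 102
  105 120 225]
 [168 168 165 171 169 163 153 146 139 138 146 204 222 226 219 181 124  85
   88 116 209]
 [166 168 167 168 165 167 167 166 167 162 168 170 171 170 180 162 107  78
   80  92 152]]
wrist [array([-18.7,  22.3, 175. ]), array([-18.4,  21.7, 185. ]), array([-17.8,  21. , 200. ])]
top [array([-19.7,  21.6, 175. ]), array([-21.6,  22.1, 185. ]), array([-24.4,  22.9, 200. ])]
```

```bash
python3 - <<'E'
from h import *
ctrl.servo_line(W(-56,-24,260),v=.2,ori=Q)
ctrl.servo_line(W(-56,-24,142),v=.1,max_force=8);print(st())
print(ctrl.servo_line(W(-100,-24,142),v=.035,max_force=8),st())
p=D(monitor.read_state()["ee_pos"])
ctrl.servo_line(W(p[0]+12,-24,142),v=.1)
print(st());ctrl.servo_line(W(p[0]+12,-24,260),v=.2)
ctrl.servo_line(W(-81,0,360),v=.25)
im=camera("wrist");c=get_calibration("wrist");cv2.imwrite("pics/w2.png",im[60:210,240:400,::-1].repeat(4,0).repeat(4,1))
for b in blobs(im,*COL["red"],(310,160,375,235),20):print("red",b,D(ray(c,b[1],b[2],.15)))
print(st())
E
```

```text
(6.78, array([-55.6, -24.1, 142.7]), array([-0.1, -0. , -0.2]))
True (7.72, array([-90.7, -23.9, 142.1]), array([ 3.8, -0.5,  0.7]))
(8.0, array([-78.9, -23.8, 141.7]), array([-0. ,  0. ,  0.9]))
red (304, 332.7, 192.1, [317, 184, 36, 14]) [-102.6  -16.8  150. ]
(9.35, array([-81.5,  -0. , 358.3]), array([-0.4, -0.7, -0.2]))
```

View pics/w2.png

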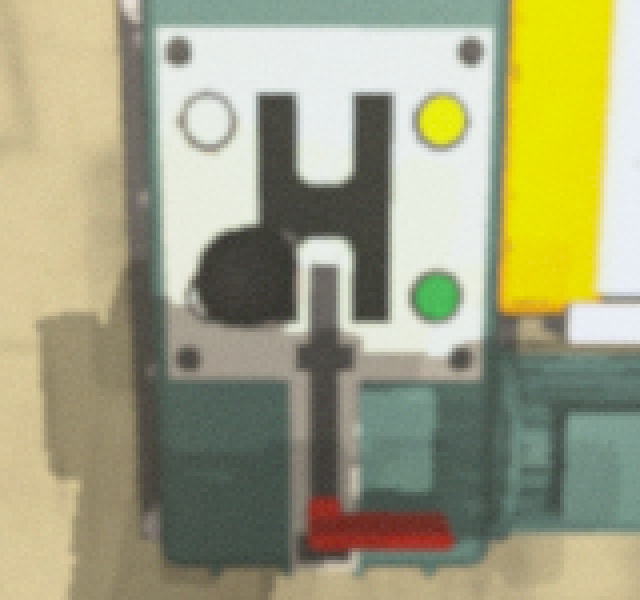

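The slide is open and the channel is clear; knob at crop (248,278). Next I push the knob to upright and check.

```bash
python3 - <<'E'
from h import *
ctrl.servo_line(W(-60,23,260),v=.2)
ctrl.servo_line(W(-60,23,158),v=.12,max_force=8);print(st())
print(ctrl.servo_line(W(-23,23,158),v=.05,max_force=10),st())
ctrl.servo_line(W(-40,23,158),v=.12)
ctrl.servo_line(W(-40,23,260),v=.2)
ctrl.servo_line(W(-81,0,360),v=.25)
im=camera("wrist");c=get_calibration("wrist");cv2.imwrite("pics/w3.png",im[60:210,240:400,::-1].repeat(4,0).repeat(4,1))
print(st(),[D(ray(c,304,112,.175)),D(ray(c,304,113,.175))])
E
```

```text
(11.03, array([-59.4,  22.8, 158.9]), array([0.7, 0.1, 1. ]))
False (11.92, array([-23.1,  23. , 157.9]), array([-1.2, -0.6, -0.6]))
(13.51, array([-8.140e+01,  3.000e-01,  3.582e+02]), array([-0.2,  0.8, -1.1])) [array([ -0.7,  18.9, 175. ]), array([ -1.8,  18.9, 175. ])]
```

View pics/w3.png

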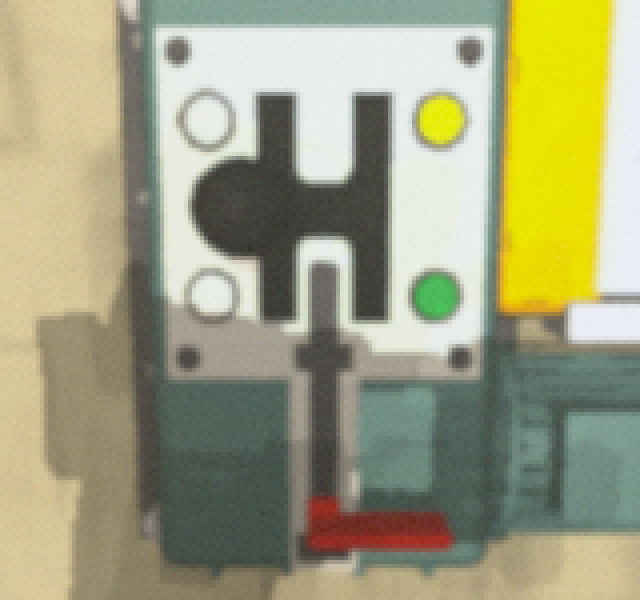

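The knob at crop (242,207) is level with the channel, so the lever is upright. Now the cross push.

```bash
python3 - <<'E'
from h import *
ctrl.servo_line(W(0,64,260),v=.25)
ctrl.servo_line(W(0,64,157),v=.12,max_force=8);print(st())
print(ctrl.servo_line(W(0,-1,157),v=.05,max_force=8),st())
p=D(monitor.read_state()["ee_pos"])
ctrl.servo_line(W(0,p[1]+14,157),v=.12)
ctrl.servo_line(W(0,p[1]+14,260),v=.2)
ctrl.servo_line(W(-81,0,360),v=.25)
im=camera("wrist");c=get_calibration("wrist");cv2.imwrite("pics/w4.png",im[60:210,240:400,::-1].repeat(4,0).repeat(4,1))
print(st())
E
```

```text
(15.24, array([  0.5,  63.9, 158. ]), array([-0.5,  1. , -0.1]))
False (16.69, array([-1.000e-01, -8.000e-01,  1.569e+02]), array([ 0.2,  1.3, -1. ]))
(18.34, array([-80.9,   0.5, 357.6]), array([-0.1,  0.1, -0.3]))
```

View pics/w4.png

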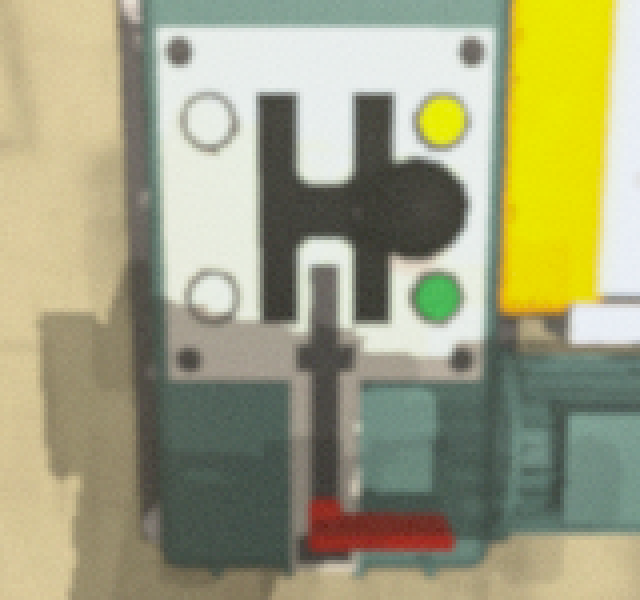

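The knob at crop (417,207) is now over the right slot. Next I push it to the near, green end.

```bash
python3 - <<'E'
from h import *
ctrl.servo_line(W(40,-25,260),v=.25)
ctrl.servo_line(W(40,-25,153),v=.12,max_force=8);print(st())
print(ctrl.servo_line(W(-36,-25,153),v=.05,max_force=10),st())
p=D(monitor.read_state()["ee_pos"])
ctrl.servo_line(W(p[0]+14,-25,153),v=.12)
ctrl.servo_line(W(p[0]+14,-25,260),v=.2)
ctrl.servo_line(W(-81,0,360),v=.25)
im=camera("wrist");cv2.imwrite("pics/w5.png",im[60:210,240:400,::-1].repeat(4,0).repeat(4,1))
print(st())
E
```

```text
(20.17, array([ 40.5, -25.1, 154.1]), array([0.2, 0.3, 0.4]))
True (21.33, array([-22.1, -24.4, 153.8]), array([ 7.7, -0.2, -0.4]))
(23.0, array([-8.110e+01, -3.000e-01,  3.575e+02]), array([-0.3, -0.2, -0.5]))
```

View pics/w5.png

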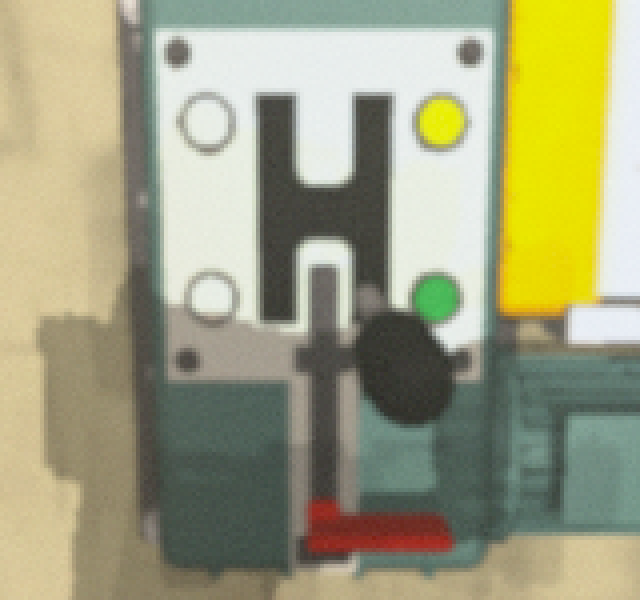

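The lever is home beside green: shaft at the near slot end, crop (370,298). Now I push the slide away to lock.

```bash
python3 - <<'E'
from h import *
ctrl.servo_line(W(-132,-22,260),v=.25)
ctrl.servo_line(W(-132,-22,142),v=.12,max_force=8);print(st())
print(ctrl.servo_line(W(-80,-22,142),v=.035,max_force=10),st())
p=D(monitor.read_state()["ee_pos"])
ctrl.servo_line(W(p[0]-14,-22,142),v=.12)
ctrl.servo_line(W(p[0]-14,-22,260),v=.2)
ctrl.servo_line(W(-81,0,360),v=.25)
im=camera("wrist");c=get_calibration("wrist");cv2.imwrite("pics/w6.png",im[60:210,240:400,::-1].repeat(4,0).repeat(4,1))
for b in blobs(im,*COL["red"],(310,160,375,235),20):print("red",b,D(ray(c,b[1],b[2],.15)))
print(st())
E
```

```text
(24.74, array([-131.4,  -22.2,  142.8]), array([0.2, 0.3, 0.6]))
True (25.79, array([-93.8, -22.1, 141.3]), array([-1. , -0.2,  0.8]))
red (290, 333.5, 174.0, [318, 166, 36, 13]) [-78.6 -17.3 150. ]
(27.42, array([-8.160e+01, -1.000e-01,  3.581e+02]), array([-0.5, -0.1,  0.4]))
```

View pics/w6.png

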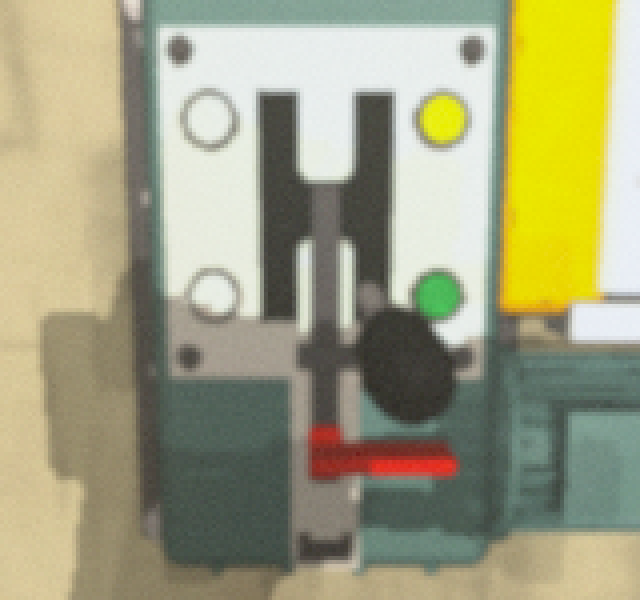

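The tongue lies across the channel, the tab is back at its start position (-78.6 mm now, -78.8 mm at the start), and the lever is still home beside green. Handing in.

```bash
python3 -c "
from rig import job;print(job.close_job())"
```

```text
the job is handed in; nothing more can be done
None
```

The job is handed in (no verdict was returned): the last picture shows the lever fully home in the near right slot end beside the green disc and the lock slide back at its locked stop, about 27 s into the 58 s allowed.

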